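Fit the catch tray under the pencil jig

TASK

The red catch tray is between the barrel tray and the ring tray in the stack. Get it out and slide it into the bay under the wooden jig until it is fully home against the stop, and put the barrel tray back on the ring tray, its foot seated in the rim, with the barrels still in it. Leave the ring tray standing where it is and do not disturb the saucer, the copper ring and the clip.

Things in the scene. Friction and masses are not known exactly. Their poses are not given: they have to be found in the camera images.
- jig: wooden assembly jig, screwed down (fixed): two cheeks carry a deck 150 mm long (x), 104 mm wide (y), top 48 mm above the table. Under the deck is the catch-tray bay, open at the front only. Origin: on the table, centre of the bay mouth, under the deck's front edge; +x runs into the bay, z up. The mouth faces -x, roughly to the robot. Steel foot brackets, 3 mm high, reach y = +-66 mm at x 33 to 55 mm
- bay_throat (a point): on the table on the bay's centre line, 25 mm inside the mouth, where the flared cheeks end: the mouth is 83 mm wide and narrows evenly to 67 mm here; from here on the bay is straight, 67 mm wide and 36 mm high. The bay's floor is the bare table. Axes as the jig's
- bay_stop (a point): on the table at the stop board that closes the bay, 130 mm inside the mouth. A tray pushed home touches it: its centre is then 55 mm inside the mouth and 20 mm of it stand out in front of the deck. Axes as the jig's
- knob_top (a point): top of the jig's black clamp knob (48 mm diameter, 109 mm above the table, 119 mm behind the mouth). It, an aluminium strap and a clamped silver barrel stand on the deck from 70 mm behind the mouth; further forward the deck is bare but for a drop slot
- catch_tray: red painted steel catch tray, empty, the middle one of the stack: 150 mm (x) by 64 mm (y) by 30 mm (z), open on top, vertical walls 3 mm thick, about 160 g. Origin: centre of its underside; x along its length, z up; both ends are alike. Its lowest 3 mm are a rounded foot rim, set in 5.5 mm from the outer walls, on which it slides
- barrel_tray: grey plastic tray, top one of the stack, same size and form as the red one (150 x 64 x 30 mm, 3 mm foot rim, both ends alike), about 140 g without barrels, holding three loose barrels in three lengthwise lanes. Origin: centre of its underside; x along its length, z up. The table between stack and jig, up to 0.56 m from the robot, is clear to set it down
- ring_tray: grey plastic tray, bottom one of the stack, on the table, same size and form, about 300 g, with copper rings below its rim. Origin: centre of its underside; x along its length, z up. In the stack a tray's foot sits 3 mm deep inside the rim of the one below (2.5 mm play all round, rounded edges): seated trays are 27 mm apart in height
- barrel0: loose silver aluminium pencil barrel lying in a lane of barrel_tray: tube 100 mm long and 10 mm in diameter with a 14 mm taper at its +x end and an 8 mm black stub at its -x end, 12 g; origin on its axis, midway along the tube; x along the tube. It can roll a few mm in its lane
- barrel1: loose silver aluminium pencil barrel lying in a lane of barrel_tray: tube 100 mm long and 10 mm in diameter with a 14 mm taper at its +x end and an 8 mm black stub at its -x end, 12 g; origin on its axis, midway along the tube; x along the tube. It can roll a few mm in its lane
- barrel2: loose silver aluminium pencil barrel lying in a lane of barrel_tray: tube 100 mm long and 10 mm in diameter with a 14 mm taper at its +x end and an 8 mm black stub at its -x end, 12 g; origin on its axis, midway along the tube; x along the tube. It can roll a few mm in its lane
- saucer: loose white ceramic saucer, 104 mm diameter, 14 mm high, beyond the free area; origin centre of underside
- grip_ring: loose copper grip ring standing on the saucer, 16 mm diameter, 24 mm high; origin centre of underside
- pocket_clip: loose folded steel pocket clip lying on the table, 44 x 7 x 6 mm; origin centre of underside
Things that resemble listed ones, but are neither listed nor needed, are in the scene too. What is meant by the catch_tray is not blue, and is the smaller of those in its own colour.

How it is judged:
By the outcome, as a careful person would: the job done as asked, in the order asked, and still so for the second after the job is handed in, with the robot touching nothing.
It also fails if it takes over 72 s, if anything falls off the work surface, if the arm or the gripper's body presses on something with over 40 N, if the wrist force passes 120 N, or if a joint passes its speed limit or range.

ROBOT

A 7-joint arm with a two-finger parallel gripper is mounted at the origin on the work surface. World frame = base frame: x ahead of the robot, y to its left, z up, the work surface at z = 0. Lengths are in m, angles in rad, forces in N, time in s.
With the tool pointing down it reaches from about 0.425 to 0.925 m from the base axis. Payload 6.8 kg.
Tool frame: the origin (TCP) lies midway between the tips of the shut fingers; the grasp point (between the pads) lies 19 mm behind it; z points along the fingers, y is the line along which they close (so a half turn about z gives the same grasp; the last joint's range is limited). The gripper opens to 85 mm and grips with 20 to 120 N. Pads are 22 mm wide; open, the fingers measure 114 mm over their backs; the gripper's body (76 mm by 85 mm) begins 54 mm behind the grasp point. The pads swing forward as they close: fully open they stand 13 mm farther back than shut.
Start: joints at [-1.408, 0.477, 0.022, 1.555, -0.011, 1.109, -0.083], TCP at [0.181, 0.65, 0.231] pointing down, gripper open.
Joint ranges: [-2.96, 2.96], [-0.34, 2.1], [-1.41, 1.46], [0.24, 2.44], [-1.37, 4.51], [0.17, 1.92], [-2.96, 2.96]. Speed limits (rad/s): [2.39, 2.39, 3.14, 3.14, 3.14, 3.14, 3.14].

INTERFACE

Orientations are given as a rotation vector (axis times angle).
In Python, from bench import r gives the robot as it stands. The module is installed in compiled form; this text tells all that it offers.
- The arm moves only by the tool apply_moves, never from a script. Its argument "rows" is a list of rows, each a list of 6 numbers: the shift along the tool's x, y, z scaled (see below), then the turn, a rotation vector about the tool's x, y, z scaled (see below). A call has 1 to 5 rows; each row is the pose to reach, as a shift and turn from the pose commanded when the call began, along the tool's axes at that moment; what a row does not reach only later rows make up. The controller multiplies each number of a shift by 0.25 m and each number of a turn by 90 degrees. A row lasts 1/8 s, in which the tool goes at most 62.5 mm and 10.7 degrees, less where a joint would pass 70% of its speed; a pose out of reach is approached as far as the arm can. A call with a number of a shift or a turn outside -1 to 1 is refused whole. A call with a gripper value outside its range is refused whole. "claw" is the opening, from 0 (shut) to 1 (fully open), set as the call begins (left out, the last holds). The fingers move at their own pace and stop on an object; "newtons" is the grip in N (left out, the last holds). Time passes only in rows, so rows that repeat a pose let the fingers close. It gives the time, the measured TCP pose, the force, the opening and the grip force at its end, in the units of the state.
- r.get_obs(): the state, without advancing time (a new reading comes with each control period).
- r.grab_frame(name): name is "side" or "top" or "wrist"; returns a dict with "pixels" (384x512x3 uint8, red, green, blue), "intrinsics" (3x3 intrinsics, pixels), "eye" and "attitude" of the camera in the world. Camera axes: x right, y up, looking along -z (the intrinsics and any distortion apply to the point x, -y, -z); pixel columns grow to the right and rows downward; lengths in m; the calibration is good to about 2 mm. A picture is of the moment at which its call begins. There is no depth.
- r.hand_in(): hands the job in; it is judged then, once.
Trained networks look in a picture, given as the dict that the camera call returned (one of the last four; its "shot" number tells which), for a name from the list of things; names that differ only in an ending like _2 or _b are one class to them, and where a whole thing is asked for, a point or a joint stands for the part that bears it (a point fixed in the world has none). Each returns a list of dicts, best first, with "conf" (0 to 1); they miss things now and then, are a little off and sometimes report something else, mostly with a low value. They report only what shows in the picture. A call takes as long as a camera call. They do not tell look-alikes from the thing itself.
- r.search_frame(picture, thing): "rect" ([left, top, width, height] in pixels, round what is visible of it).
- r.outline_of(picture, thing): "pixels" (384x512 bool, what is visible of it) and "rect" ([left, top, width, height] in pixels, round what is visible of it).
- r.landmark_of(picture, thing): "point" ([column, row] in pixels: a listed point, or the origin of a listed thing).
The state is a dict: "clock": time; "joints": joint angles; "qvel": joint speeds; "tau": joint torques, N m; "tcp_pos": TCP position; "orientation": TCP orientation; "contact_force": force on the tool from outside, world axes, zero at the start; "moment": the same for the moment, N m; "grip_width": finger opening in m; "gripper_force": force on a finger pad.
Only numpy, scipy, OpenCV 4.12 (cv2) and the standard library are available. Lean on these libraries where they do the work, as an engineer would, in place of code of your own. Each camera call takes 0.05 s, during which the arm holds its last target. There are 200 camera calls.

## Working session

There is one attempt and no reset: what is moved stays moved. The work goes in short steps, Python scripts to look and compute and a tool call to move; the robot and the scene stay as the last step left them, time stands still between calls to the robot, and variables do not carry over. Pictures are saved under pics/ and viewed, at most 10 in all, crops included, and the job is handed in when it is done.

Besides the shell and the picture viewer there is one more tool, called after "Call:" as a command line: name --pt "numbers of a row" for each row, then --argument value for the rest. apply_moves: Moves the arm, as the interface text tells. Its arguments: {"type":"object","properties":{"rows":{"type":"array","items":{"type":"array","items":{"type":"number"}}},"claw":{"type":"number"},"newtons":{"type":"number"}},"required":["rows"]}

```bash
mkdir -p pics; cat > h.py <<'E'
import numpy as np, cv2
from scipy.spatial.transform import Rotation as R
from bench import r
def rot(a):
    a=np.array(a,float)
    return a if a.shape==(3,3) else (R.from_quat(a).as_matrix() if a.size==4 else R.from_rotvec(a).as_matrix())
def ray(f,p,z):
    K=np.array(f["intrinsics"]);u=np.linalg.solve(K,[p[0],p[1],1.]);d=rot(f["attitude"])@[u[0],-u[1],-u[2]]
    e=np.array(f["eye"]);return e+d*(z-e[2])/d[2]
def proj(f,P):
    c=rot(f["attitude"]).T@(np.array(P,float)-np.array(f["eye"]));q=np.array(f["intrinsics"])@[c[0],-c[1],-c[2]];return q[:2]/q[2]
def save(f,n): cv2.imwrite("pics/"+n,f["pixels"][:,:,::-1])
E
python3 - <<'E'
from h import *
o=r.get_obs();print({k:np.round(v,3) for k,v in o.items()})
T=["jig","bay_throat","bay_stop","knob_top","catch_tray","barrel_tray","ring_tray","saucer","pocket_clip"]
ims=[]
for n in ("top","side"):
    f=r.grab_frame(n);print(n,f.keys(),np.round(f["eye"],3),np.round(f["attitude"],3).tolist(),np.round(f["intrinsics"],1).tolist())
    ims.append(f["pixels"])
    for t in T:
        print(t,[(np.round(d["point"]).tolist(),round(d["conf"],2)) for d in r.landmark_of(f,t)[:3]],[(np.round(d["rect"]).tolist(),round(d["conf"],2)) for d in r.search_frame(f,t)[:3]])
    save(f,n+"0.png")
E
```

```text
{'clock': np.float64(0.0), 'joints': array([-1.408,  0.478,  0.022,  1.556, -0.011,  1.109, -0.083]), 'qvel': array([ 0.001,  0.001, -0.001, -0.   , -0.001,  0.001,  0.   ]), 'tau': array([ 1.0000e-03, -5.9645e+01,  1.6080e+00, -2.8120e+01,  1.3000e-02,
        1.0000e-02,  0.0000e+00]), 'tcp_pos': array([0.18, 0.65, 0.23]), 'orientation': array([-4.240e-01, -3.113e+00,  3.000e-03]), 'contact_force': array([ 0.001,  0.387, -0.066]), 'moment': array([-0.061,  0.018,  0.036]), 'gripper_force': np.float64(0.0), 'grip_width': np.float64(0.086)}
top dict_keys(['pixels', 'intrinsics', 'eye', 'attitude', 'shot']) [ 0.498 -0.019  1.305] [0.049, -0.077, -1.555] [[485.1, 0.0, 257.6], [0.0, 485.1, 186.2], [0.0, 0.0, 1.0]]
jig [([166.0, 207.0], 0.88)] [([133.0, 146.0, 62.0, 64.0], 0.96)]
bay_throat [([169.0, 197.0], 0.75)] [([134.0, 142.0, 56.0, 71.0], 0.63), ([317.0, 169.0, 13.0, 47.0], 0.32)]
bay_stop [] [([137.0, 146.0, 54.0, 64.0], 0.77)]
knob_top [([155.0, 158.0], 0.67), ([245.0, 185.0], 0.15)] [([135.0, 147.0, 56.0, 66.0], 0.63)]
catch_tray [([359.0, 256.0], 0.92), ([333.0, 113.0], 0.72), 
[... 697 characters left out ...]
.0, 153.0], 0.63)] [([155.0, 119.0, 70.0, 70.0], 0.79), ([273.0, 233.0, 39.0, 39.0], 0.67)]
knob_top [([203.0, 125.0], 0.8), ([314.0, 267.0], 0.5)] [([153.0, 121.0, 77.0, 70.0], 0.61)]
catch_tray [([301.0, 270.0], 0.91), ([280.0, 378.0], 0.88), ([385.0, 231.0], 0.86)] [([266.0, 252.0, 68.0, 51.0], 0.97), ([235.0, 346.0, 95.0, 36.0], 0.97), ([156.0, 121.0, 72.0, 68.0], 0.69)]
barrel_tray [([304.0, 263.0], 0.72)] [([266.0, 218.0, 72.0, 74.0], 0.93)]
ring_tray [([298.0, 279.0], 0.79)] [([263.0, 258.0, 68.0, 53.0], 0.65), ([156.0, 119.0, 68.0, 72.0], 0.28)]
saucer [([251.0, 219.0], 0.66)] [([252.0, 174.0, 42.0, 30.0], 0.64)]
pocket_clip [([249.0, 219.0], 0.54)] [([246.0, 214.0, 11.0, 8.0], 0.5)]
```

View pictures.

```bash
python3 - <<'E'
import cv2,numpy as np
a=cv2.imread("pics/top0.png");b=cv2.imread("pics/side0.png")
cv2.imwrite("pics/a.png",cv2.resize(a[50:310,120:400],None,fx=2.3,fy=2.3,interpolation=3))
cv2.imwrite("pics/b.png",cv2.resize(b[90:384,130:450],None,fx=2,fy=2,interpolation=3))
E
```

```text
(no output)
```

View pics/a.png

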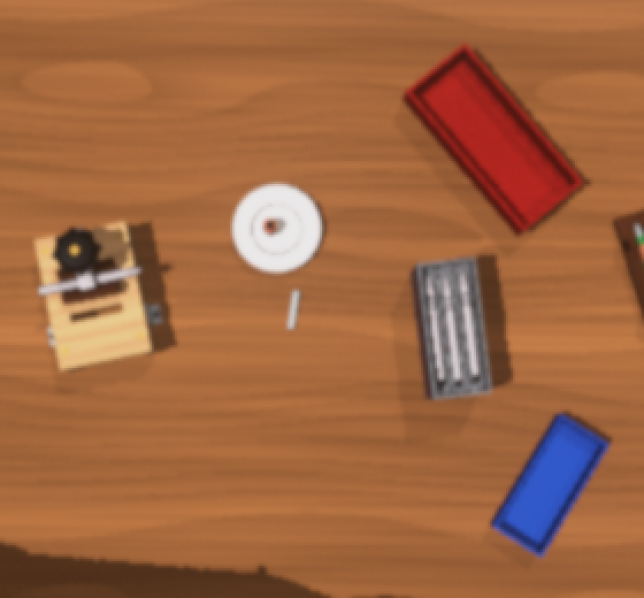

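View pics/b.png

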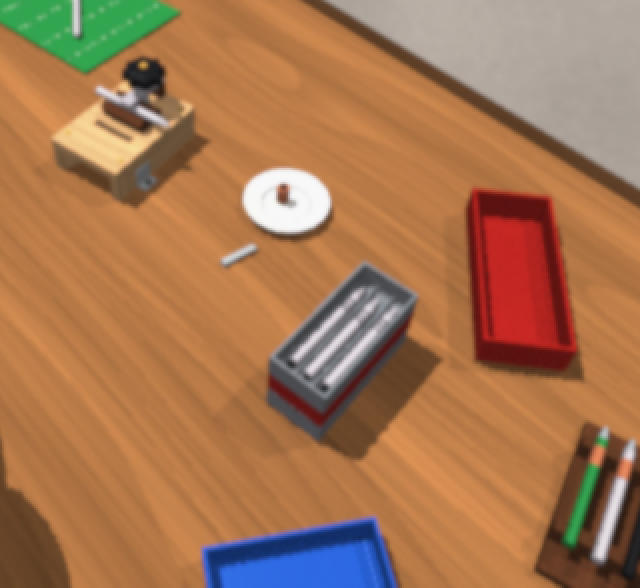

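```bash
cat >> h.py <<'E'
def rect(f,thing,z,k=0):
    d=r.outline_of(f,thing)
    if not d: return None
    m=d[k]["pixels"].astype(np.uint8);c=max(cv2.findContours(m,0,2)[0],key=cv2.contourArea)
    P=np.array([ray(f,p,z)[:2] for p in c[:,0]])
    return show(P)+(d[k]["conf"],)
def show(P):
    (c,s,a)=cv2.minAreaRect((P*1000).astype(np.float32))
    if s[0]<s[1]: s=s[::-1];a+=90
    a=(a+90)%180-90
    return np.round(c,1),np.round(s,1),round(a,1)
def go(p,yaw):
    """rows numbers for world TCP target, tool down, tool x axis at yaw (deg, mod 180)"""
    o=r.get_obs();A=R.from_rotvec(o["orientation"]);best=None
    for y in (yaw,yaw+180):
        X=np.array([np.cos(np.radians(y)),np.sin(np.radians(y)),0]);Z=np.array([0,0,-1.])
        B=R.from_matrix(np.c_[X,np.cross(Z,X),Z]);t=(A.inv()*B).as_rotvec()
        if best is None or np.linalg.norm(t)<np.linalg.norm(best): best=t
    s=A.inv().apply(np.array(p)-o["tcp_pos"])
    print("clock",round(float(o["clock"]),2),"tcp",np.round(o["tcp_pos"],4),"shift",np.round(s/.25,3),"turn",np.round(best/(np.pi/2),3),"mm",np.round(np.linalg.norm(s)*1e3),"deg",np.round(np.degrees(np.linalg.norm(best)),1))
E
python3 - <<'E'
from h import *
f=r.grab_frame("top")
print("barrel",rect(f,"barrel_tray",.084)); print("jig",rect(f,"jig",.048)); print("saucer",rect(f,"saucer",.014)); print("clip",rect(f,"pocket_clip",.006))
for t,z in(("jig",0),("bay_throat",0),("knob_top",.109),("barrel_tray",.054),("saucer",0),("pocket_clip",0)):
    d=r.landmark_of(f,t); print(t,[np.round(ray(f,q["point"],z),3) for q in d[:1]])
g=r.grab_frame("side")
print("jig",rect(g,"jig",.048))
for t,z in(("jig",0),("bay_throat",0),("bay_stop",0),("knob_top",.109),("catch_tray",.027),("barrel_tray",.054),("ring_tray",0),("saucer",0),("pocket_clip",0)):
    d=r.landmark_of(g,t); print(t,[np.round(ray(g,q["point"],z),3) for q in d[:1]])
o=r.get_obs();w=r.grab_frame("wrist");A=R.from_rotvec(o["orientation"])
print("wristcam in tool",A.inv().apply(np.array(w["eye"])-o["tcp_pos"]),(A.inv().as_matrix()@rot(w["attitude"])).round(2).tolist(),A.as_matrix().round(2).tolist(),w["intrinsics"])
E
```

```text
barrel (array([ 583.5, -188.7]), array([150.3,  67.8]), 7.2, 0.67)
jig (array([616.9, 209.7]), array([157.3, 126. ]), 15.8, 0.57)
saucer (array([701.8,   7.5]), array([97.6, 96.7]), 1.0, 0.56)
clip (array([607. , -12.9]), array([36.2,  7.6]), -7.2, 0.53)
jig [array([0.549, 0.204, 0.   ])]
bay_throat [array([0.583, 0.202, 0.   ])]
knob_top [array([0.66 , 0.22 , 0.109])]
barrel_tray [array([ 0.58 , -0.193,  0.054])]
saucer [array([0.709, 0.006, 0.   ])]
pocket_clip [array([ 0.609, -0.012,  0.   ])]
jig (array([628.7, 202.5]), array([236.7, 152.1]), 20.0, 0.68)
jig [array([0.535, 0.179, 0.   ])]
bay_throat [array([ 0.572,  0.21 , -0.   ])]
bay_stop [array([0.663, 0.222, 0.   ])]
knob_top [array([0.647, 0.22 , 0.109])]
catch_tray [array([ 0.584, -0.192,  0.027])]
barrel_tray [array([ 0.589, -0.19 ,  0.054])]
ring_tray [array([ 0.581, -0.187,  0.   ])]
saucer [array([0.694, 0.008, 0.   ])]
pocket_clip [array([ 0.609, -0.02 ,  0.   ])]
wristcam in tool [ 8.23252076e-02 -6.68204893e-05 -1.42933730e-01] [[-0.0, 0.95, 0.32], [1.0, 0.0, 0.0], [0.0, 0.32, -0.95]] [[-0.96, 0.27, -0.0], [0.27, 0.96, 0.0], [0.0, 0.0, -1.0]] [[267.71554236   0.         255.53930861]
 [  0.         267.71554236 191.86241881]
 [  0.           0.           1.        ]]
```

```bash
python3 -c "
from h import *
go([.5,.19,.26],12)"
```

```text
clock 3.05 tcp [0.1806 0.6504 0.2313] shift [-1.724 -1.433 -0.115] turn [ 0.    -0.    -0.306] mm 561.0 deg 27.5
```

Call:
apply_moves --pt "-0.17 -0.14 -0.01 0 0 -0.03" --pt "-0.34 -0.29 -0.02 0 0 -0.06" --pt "-0.52 -0.43 -0.04 0 0 -0.09" --pt "-0.69 -0.57 -0.05 0 0 -0.12" --pt "-0.86 -0.72 -0.06 0 0 -0.15" --claw 1 --newtons 40

```text
clock: 3.68
tcp_pos: [0.3406, 0.418, 0.2467]
orientation: [0.053, 3.141, 0.001]
contact_force: [1.2, 0.4, -0.3]
grip_width: 0.0851
gripper_force: 0.0
```

```bash
python3 -c "
from h import *
go([.5,.19,.26],12)"
```

```text
clock 3.67 tcp [0.3406 0.418  0.2467] shift [-0.668 -0.89  -0.054] turn [ 0.     0.    -0.155] mm 279.0 deg 13.9
```

Call:
apply_moves --pt "-0.13 -0.18 -0.01 0 0 -0.03" --pt "-0.27 -0.36 -0.02 0 0 -0.06" --pt "-0.4 -0.53 -0.03 0 0 -0.09" --pt "-0.54 -0.71 -0.04 0 0 -0.12" --pt "-0.67 -0.89 -0.05 0 0 -0.15"

```text
clock: 4.3
tcp_pos: [0.5002, 0.1897, 0.2593]
orientation: [-0.317, 3.125, 0.001]
contact_force: [0.3, 1.1, 1.2]
grip_width: 0.0856
gripper_force: 0.0
```

```bash
python3 - <<'E'
from h import *
w=r.grab_frame("wrist");save(w,"wj.png")
for t,z in(("jig",0),("bay_throat",0),("bay_stop",0),("knob_top",.109)):
    d=r.landmark_of(w,t); print(t,[(np.round(q["point"]),np.round(ray(w,q["point"],z),3),q["conf"]) for q in d[:2]])
np.savez("wj.npz",**{k:w[k] for k in("pixels","intrinsics","eye","attitude")})
E
```

```text
jig [(array([253., 187.]), array([0.546, 0.195, 0.   ]), 0.76)]
bay_throat []
bay_stop []
knob_top [(array([259., 297.]), array([0.661, 0.227, 0.109]), 0.65)]
```

View pics/wj.png

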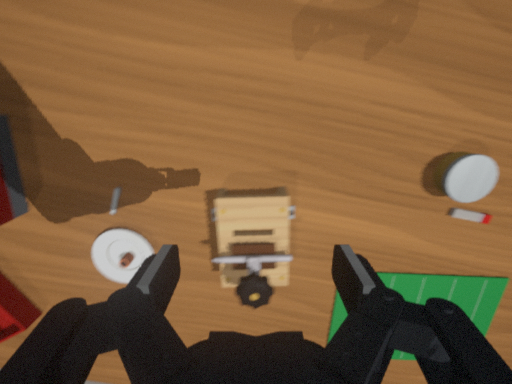

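```bash
cat > jigfit.py <<'E'
from h import *
def jig(w,r0,r1,c0,c1,cm,T=None):
    g=cv2.GaussianBlur(w["pixels"],(3,3),0).astype(float);v=g[:,:,2] # blue separates pale wood from table
    L=[];Rr=[];F=[]
    def edge(line,s):  # strongest rise position
        d=np.diff(line)*s;i=int(np.argmax(d));a,b,c=(d[max(i-1,0)],d[i],d[min(i+1,len(d)-1)]);return i+.5+.5*(a-c)/(a-2*b+c+1e-9),b
    for rr in range(r0,r1,2):
        e,s=edge(v[rr,c0-15:c0+15],1);L.append((e+c0-15,rr,s)); e,s=edge(v[rr,c1-15:c1+15],-1);Rr.append((e+c1-15,rr,s))
    for cc in range(c0+10,c1-10,3):
        e,s=edge(v[cm-14:cm+14,cc],1);F.append((cc,e+cm-14,s))
    out=[]
    for S in(L,Rr,F):
        P=np.array([ray(w,p[:2],.048)[:2] for p in S])*1000
        vx,vy,x,y=cv2.fitLine(P.astype(np.float32),cv2.DIST_HUBER,0,.5,.01).ravel();out.append((np.array([x,y]),np.array([vx,vy])))
        res=(P-[x,y])@[-vy,vx];print("line ang",np.round(np.degrees(np.arctan2(vy,vx)),2),"res",np.round(np.std(res),2),"n",len(P))
    X=lambda a,b:a[0]+a[1]*np.linalg.solve(np.c_[a[1],-b[1]],b[0]-a[0])[0]
    A,B=X(out[0],out[2]),X(out[1],out[2]);print("corners",A,B,"width",np.linalg.norm(A-B),"mid",(A+B)/2)
E
python3 - <<'E'
from jigfit import *
w=dict(np.load("wj.npz"))
v=w["pixels"];print(v[190:206:2,250].tolist(),v[240,205:225:2].tolist(),v[225,280:300:2].tolist())
jig(w,222,252,217,290,197)
E
```

```text
[[101, 70, 46], [100, 70, 40], [106, 81, 52], [130, 106, 76], [197, 165, 121], [205, 173, 130], [204, 173, 129], [199, 167, 121]] [[113, 78, 49], [112, 78, 50], [105, 74, 45], [101, 70, 37], [104, 76, 45], [108, 74, 49], [145, 113, 75], [181, 149, 108], [200, 168, 125], [200, 170, 126]] [[207, 179, 137], [204, 177, 132], [205, 178, 132], [203, 174, 129], [186, 152, 107], [171, 130, 86], [157, 113, 67], [161, 117, 72], [166, 119, 72], [169, 121, 76]]
line ang 14.17 res 0.28 n 15
line ang 13.08 res 0.5 n 15
line ang -77.01 res 0.2 n 18
corners [557.8512  139.18697] [533.39264 245.22585] width 108.82309 mid [545.62195 192.2064 ]
```

```bash
python3 - <<'E'
from jigfit import *
w=dict(np.load("wj.npz"))
print(w["eye"],w["attitude"])
for m in([557.85,139.19,48],[533.4,245.2,48]): print(proj(w,np.array(m)/1000))
v=w["pixels"].astype(int)
for rr in (200,205,225,240,250): print(rr,v[rr,206:232,2].tolist(),v[rr,280:302,2].tolist())
E
```

```text
[0.41937901 0.1727833  0.40212149] [-0.23684553 -0.29026346  1.75445896]
[212.44391538 197.58694941]
[289.80065175 195.7468885 ]
200 [59, 51, 51, 41, 42, 43, 47, 76, 86, 98, 115, 123, 126, 129, 128, 130, 127, 130, 129, 129, 127, 129, 128, 126, 127, 132] [130, 127, 127, 125, 127, 128, 121, 117, 105, 97, 89, 72, 68, 65, 69, 71, 69, 66, 72, 75, 74, 74]
205 [57, 53, 48, 48, 47, 47, 49, 61, 80, 94, 104, 112, 120, 122, 123, 124, 124, 123, 119, 120, 123, 122, 122, 119, 122, 120] [126, 125, 124, 125, 123, 122, 120, 116, 110, 104, 98, 100, 98, 93, 98, 91, 76, 73, 71, 75, 74, 72]
225 [66, 56, 49, 45, 45, 48, 45, 43, 47, 72, 86, 108, 121, 124, 134, 136, 133, 133, 135, 133, 134, 135, 133, 135, 135, 138] [137, 133, 132, 134, 132, 130, 129, 121, 107, 101, 86, 72, 67, 68, 72, 72, 72, 74, 76, 74, 74, 75]
240 [49, 50, 39, 45, 44, 37, 46, 45, 44, 49, 57, 75, 97, 108, 118, 125, 122, 126, 126, 125, 126, 125, 122, 126, 122, 125] [127, 129, 131, 131, 131, 133, 129, 123, 109, 98, 76, 67, 70, 65, 70, 69, 71, 68, 71, 69, 72, 68]
250 [67, 73, 67, 67, 53, 51, 47, 39, 45, 41, 49, 57, 76, 92, 105, 108, 112, 112, 113, 113, 105, 100, 88, 79, 70, 59] [101, 100, 93, 99, 97, 101, 99, 98, 101, 85, 73, 69, 67, 64, 66, 69, 73, 72, 69, 70, 70, 73]
```

```bash
python3 - <<'E'
from jigfit import *
w=dict(np.load("wj.npz"))
a=ray(w,(251.6,196.6),.048);b=ray(w,(253.2,240),.048);k=ray(w,(254.5,290),.109);print(a,b,np.degrees(np.arctan2(*(b-a)[1::-1])))
for p in((214.2,197.5),(289,195.8)):print(ray(w,p,.048))
u=np.array([np.cos(np.radians(13.2)),np.sin(np.radians(13.2))])
print("knob pred from a",a[:2]+.119*u)
go([.584,-.19,.26],7.2)
E
```

```text
[0.54537842 0.19289502 0.048     ] [0.61221271 0.20864137 0.048     ] 13.25727925662316
[0.55722675 0.14159178 0.048     ]
[0.53370182 0.24411747 0.048     ]
knob pred from a [0.66123431 0.22006878]
clock 4.55 tcp [0.4989 0.1916 0.2588] shift [-0.03  -1.564 -0.006] turn [ 0.    -0.     0.047] mm 391.0 deg 4.3
```

Call:
apply_moves --pt "0 -0.2 0 0 0 0.01" --pt "0 -0.4 0 0 0 0.02" --pt "-0.01 -0.6 0 0 0 0.03" --pt "-0.02 -0.8 0 0 0 0.04" --pt "-0.03 -1 0 0 0 0.05"

```text
clock: 5.18
tcp_pos: [0.5565, -0.0514, 0.2588]
orientation: [-0.196, 3.135, 0.001]
contact_force: [1.3, -0.5, 0.1]
grip_width: 0.0853
gripper_force: 0.0
```

```bash
python3 -c "
from h import *
go([.55,-.19,.26],7.2)"
```

```text
clock 5.17 tcp [ 0.5565 -0.0514  0.2588] shift [ 0.095 -0.547 -0.005] turn [ 0.001  0.    -0.   ] mm 139.0 deg 0.1
```

Call:
apply_moves --pt "0.03 -0.18 0 0 0 0" --pt "0.06 -0.37 0 0 0 0" --pt "0.1 -0.55 0 0 0 0"

```text
clock: 5.55
tcp_pos: [0.5487, -0.191, 0.2586]
orientation: [-0.197, 3.135, 0.001]
contact_force: [1.0, -0.5, -0.1]
grip_width: 0.0852
gripper_force: 0.0
```

```bash
python3 - <<'E'
from h import *
w=r.grab_frame("wrist");save(w,"ws.png")
np.savez("ws.npz",**{k:w[k] for k in("pixels","intrinsics","eye","attitude")})
for t,z in(("barrel_tray",.084),("catch_tray",.057),("ring_tray",.03)):
    print(t,rect(w,t,z),[np.round(ray(w,q["point"],z-.03),3) for q in r.landmark_of(w,t)[:1]])
E
```

```text
barrel_tray (array([ 582.6, -190.7]), array([152.5,  64. ]), 7.3, 0.77) [array([ 0.584, -0.192,  0.054])]
catch_tray (array([ 777.3, -241.4]), array([200.3, 107.1]), 40.0, 0.78) [array([ 0.409, -0.297,  0.027])]
ring_tray (array([ 509.1, -200.4]), array([58.7,  4. ]), -82.9, 0.42) []
```

View pics/ws.png

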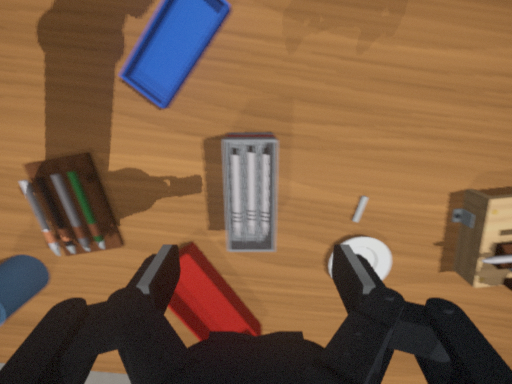

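```bash
python3 -c "
from h import *
go([.583,-.1905,.054],7.3)"
```

```text
clock 5.9 tcp [ 0.5488 -0.1892  0.2586] shift [-0.135 -0.023  0.818] turn [ 0.001  0.    -0.001] mm 207.0 deg 0.1
```

Call:
apply_moves --pt "-0.1 -0.01 0.2 0 0 0" --pt "-0.135 -0.02 0.4 0 0 0" --pt "-0.135 -0.02 0.6 0 0 0" --pt "-0.135 -0.02 0.75 0 0 0" --pt "-0.135 -0.02 0.82 0 0 0"

```text
clock: 6.52
tcp_pos: [0.5816, -0.1904, 0.0516]
orientation: [0.195, -3.133, -0.003]
contact_force: [0.3, 0.5, 0.6]
grip_width: 0.0851
gripper_force: 0.0
```

Call:
apply_moves --pt "0 0 0 0 0 0" --pt "0 0 0 0 0 0" --pt "0 0 0 0 0 0" --pt "0 0 0 0 0 0" --pt "0 0 0 0 0 0" --claw 0.6 --newtons 30

```text
clock: 7.15
tcp_pos: [0.5827, -0.1928, 0.0545]
orientation: [-0.191, 3.135, -0.0]
contact_force: [-0.8, 0.6, 3.0]
grip_width: 0.0637
gripper_force: 34.2
```

Call:
apply_moves --pt "0 0 -0.02 0 0 0" --pt "0 0 -0.05 0 0 0" --pt "0 0 -0.1 0 0 0" --pt "0 0 -0.16 0 0 0"

```text
clock: 7.65
tcp_pos: [0.5823, -0.1927, 0.0948]
orientation: [-0.191, 3.136, -0.0]
contact_force: [-0.2, -1.2, -1.3]
grip_width: 0.0633
gripper_force: 33.7
```

```bash
python3 - <<'E'
from h import *
s=r.grab_frame("side")
cv2.imwrite("pics/s1.png",cv2.resize(s["pixels"][150:330,220:400,::-1],None,fx=3,fy=3,interpolation=3))
E
```

```text
(no output)
```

View pics/s1.png

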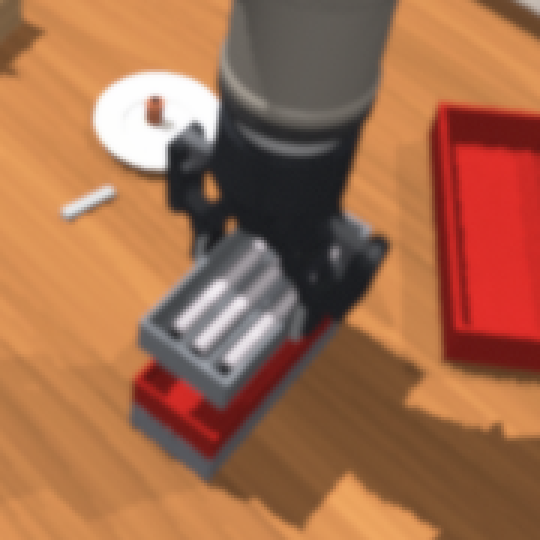

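```bash
python3 -c "
from h import *
go([.475,-.02,.09],7.3)"
```

```text
clock 7.7 tcp [ 0.5836 -0.1932  0.097 ] shift [0.347 0.741 0.026] turn [-0.001  0.002 -0.004] mm 205.0 deg 0.4
```

Call:
apply_moves --pt "0.05 0.1 0 0 0 0" --pt "0.13 0.28 0 0 0 0" --pt "0.22 0.48 0 0 0 0" --pt "0.3 0.65 0 0 0 0" --pt "0.345 0.74 0 0 0 0"

```text
clock: 8.32
tcp_pos: [0.473, -0.0172, 0.0942]
orientation: [-0.195, 3.135, 0.002]
contact_force: [1.2, -0.0, -1.2]
grip_width: 0.0634
gripper_force: 33.8
```

Call:
apply_moves --pt "0 0 0.1 0 0 0" --pt "0 0 0.22 0 0 0" --pt "0 0 0.32 0 0 0" --pt "0 0 0.35 0 0 0" --pt "0 0 0.35 0 0 0"

```text
clock: 8.95
tcp_pos: [0.4744, -0.0197, 0.0066]
orientation: [-0.191, 3.136, 0.0]
contact_force: [-0.5, -0.8, -2.3]
grip_width: 0.0634
gripper_force: 33.8
```

Call:
apply_moves --pt "0 0 0.01 0 0 0" --pt "0 0 0.02 0 0 0" --pt "0 0 0.02 0 0 0"

```text
clock: 9.32
tcp_pos: [0.4743, -0.0195, 0.0015]
orientation: [-0.191, 3.135, 0.0]
contact_force: [-0.1, 0.1, -1.9]
grip_width: 0.0634
gripper_force: 33.9
```

Call:
apply_moves --pt "0 0 0.004 0 0 0" --pt "0 0 0.008 0 0 0" --pt "0 0 0.008 0 0 0"

```text
clock: 9.7
tcp_pos: [0.4744, -0.0195, 0.0004]
orientation: [-0.191, 3.135, 0.001]
contact_force: [-5.5, 0.7, 17.0]
grip_width: 0.0635
gripper_force: 36.2
```

Call:
apply_moves --pt "0 0 -0.004 0 0 0" --pt "0 0 -0.004 0 0 0" --pt "0 0 -0.004 0 0 0" --pt "0 0 -0.004 0 0 0" --claw 1

```text
clock: 10.2
tcp_pos: [0.4741, -0.0196, 0.0002]
orientation: [0.191, -3.136, 0.0]
contact_force: [0.5, -0.3, 0.4]
grip_width: 0.0855
gripper_force: 0.0
```

Call:
apply_moves --pt "0 0 -0.1 0 0 0" --pt "0 0 -0.3 0 0 0" --pt "0 0 -0.55 0 0 0" --pt "0 0 -0.8 0 0 0" --pt "0 0 -0.95 0 0 0"

```text
clock: 10.82
tcp_pos: [0.4749, -0.0196, 0.2408]
orientation: [-0.191, 3.132, 0.001]
contact_force: [-0.1, 0.2, -0.8]
grip_width: 0.0852
gripper_force: 0.0
```

```bash
python3 -c "
from h import *
go([.55,-.19,.24],7.3)"
```

```text
clock 10.82 tcp [ 0.4749 -0.0196  0.2408] shift [-0.215 -0.713  0.004] turn [ 0.     0.002 -0.004] mm 186.0 deg 0.4
```

Call:
apply_moves --pt "-0.05 -0.18 0 0 0 0" --pt "-0.11 -0.36 0 0 0 0" --pt "-0.16 -0.54 0 0 0 0" --pt "-0.215 -0.715 0 0 0 0" --pt "-0.215 -0.715 0 0 0 0"

```text
clock: 11.45
tcp_pos: [0.5493, -0.1944, 0.2376]
orientation: [0.183, -3.136, 0.004]
contact_force: [-0.3, 1.5, -0.1]
grip_width: 0.0856
gripper_force: 0.0
```

```bash
cat > redfit.py <<'E'
from h import *
def colfit(w,z,c,kind):
    """rect of the red pixels (largest blob near pixel of world point c) at height z"""
    h=cv2.cvtColor(w["pixels"],cv2.COLOR_RGB2HSV);H,S,V=cv2.split(h)
    m=(((H<6)|(H>174))&(S>150)&(V>35)).astype(np.uint8)
    m=cv2.morphologyEx(m,cv2.MORPH_OPEN,np.ones((3,3),np.uint8))
    n,l,st,ce=cv2.connectedComponentsWithStats(m);p=proj(w,c)
    k=1+np.argmin(np.linalg.norm(ce[1:]-p,axis=1)+1e4*(st[1:,4]<200));b=(l==k).astype(np.uint8)
    C=max(cv2.findContours(b,0,2)[0],key=cv2.contourArea)
    return show(np.array([ray(w,q,z)[:2] for q in C[:,0]])),st[k]
E
python3 - <<'E'
from redfit import *
w=r.grab_frame("wrist");save(w,"wr.png")
print(colfit(w,.057,[.583,-.19,.057],0)); print(rect(w,"catch_tray",.057),rect(w,"catch_tray",.057,1))
go([.583,-.1905,.027],7.3)
E
```

```text
((array([ 583.7, -190.7]), array([151.4,  63.6]), 7.4), array([ 229,  138,   53,  112, 5495], dtype=int32))
(array([ 582.7, -191.3]), array([153.4,  66. ]), 7.0, 0.85) (array([ 768.5, -248.2]), array([177. , 106.4]), 40.9, 0.8)
clock 11.6 tcp [ 0.5488 -0.1894  0.2373] shift [-0.136 -0.022  0.841] turn [ 0.001 -0.001 -0.003] mm 213.0 deg 0.3
```

Call:
apply_moves --pt "-0.01 0.005 0.2 0 0 0" --pt "-0.015 0 0.4 0 0 0" --pt "-0.016 -0.003 0.6 0 0 0" --pt "-0.016 -0.004 0.77 0 0 0" --pt "-0.016 -0.004 0.84 0 0 0"

```text
clock: 12.22
tcp_pos: [0.5519, -0.1887, 0.0257]
orientation: [0.194, -3.132, -0.003]
contact_force: [0.5, -1.4, 0.3]
grip_width: 0.0853
gripper_force: 0.0
```

```bash
python3 -c "
from h import *
go([.5535,-.1945,.027],7.3)"
```

```text
clock 12.22 tcp [ 0.5519 -0.1887  0.0257] shift [-0.004 -0.024 -0.005] turn [ 0.001 -0.002 -0.002] mm 6.0 deg 0.3
```

Call:
apply_moves --pt "-0.004 -0.018 0 0 0 0" --pt "-0.004 -0.018 0 0 0 0"

```text
clock: 12.48
tcp_pos: [0.5563, -0.1961, 0.0296]
orientation: [-0.191, 3.133, -0.002]
contact_force: [0.7, -0.7, 1.2]
grip_width: 0.0854
gripper_force: 0.0
```

Call:
apply_moves --pt "0 0 0 0 0 0" --pt "0 0 0 0 0 0" --pt "0 0 0 0 0 0" --pt "0 0 0 0 0 0" --pt "0 0 0 0 0 0" --claw 0.6 --newtons 40

```text
clock: 13.1
tcp_pos: [0.5558, -0.1954, 0.0295]
orientation: [-0.192, 3.133, -0.0]
contact_force: [-2.5, 1.1, 7.4]
grip_width: 0.0631
gripper_force: 42.7
```

Call:
apply_moves --pt "0 0 -0.02 0 0 0" --pt "0 0 -0.05 0 0 0" --pt "0 0 -0.1 0 0 0" --pt "0 0 -0.18 0 0 0" --pt "0 0 -0.28 0 0 0"

```text
clock: 13.72
tcp_pos: [0.5548, -0.1953, 0.0993]
orientation: [0.191, -3.136, 0.0]
contact_force: [-0.7, 0.1, -0.9]
grip_width: 0.063
gripper_force: 44.4
```

```bash
python3 - <<'E'
from h import *
u=np.array([np.cos(np.radians(13.2)),np.sin(np.radians(13.2))])
p=np.array([.5454,.193])-.115*u;print(p)
s=r.grab_frame("side")
cv2.imwrite("pics/s2.png",cv2.resize(s["pixels"][150:330,220:400,::-1],None,fx=3,fy=3,interpolation=3))
go([p[0],p[1],.11],13.2)
E
```

```text
[0.43343843 0.16673965]
clock 13.78 tcp [ 0.5568 -0.1963  0.1027] shift [ 0.314  1.501 -0.033] turn [-0.001  0.003 -0.069] mm 383.0 deg 6.3
```

View pics/s2.png

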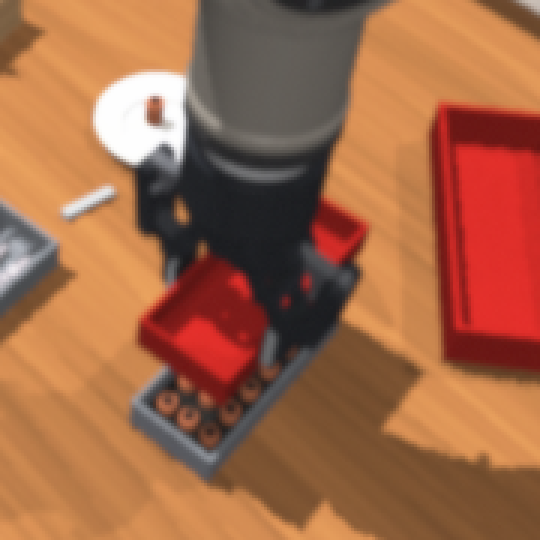

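Call:
apply_moves --pt "0.03 0.12 0 0 0 0" --pt "0.08 0.32 0 0 0 -0.01" --pt "0.13 0.53 0 0 0 -0.02" --pt "0.17 0.74 0 0 0 -0.03" --pt "0.2 0.9 0 0 0 -0.04"

```text
clock: 14.4
tcp_pos: [0.4773, 0.0242, 0.0985]
orientation: [-0.293, 3.127, 0.001]
contact_force: [-0.3, 0.0, -1.2]
grip_width: 0.063
gripper_force: 44.5
```

```bash
python3 -c "
from h import *
go([.4334,.1667,.1],13.2)"
```

```text
clock 14.4 tcp [0.4773 0.0242 0.0985] shift [ 0.067  0.593 -0.006] turn [ 0.001  0.001 -0.028] mm 149.0 deg 2.5
```

Call:
apply_moves --pt "0.02 0.15 0 0 0 -0.01" --pt "0.04 0.32 0 0 0 -0.02" --pt "0.06 0.48 0 0 0 -0.028" --pt "0.067 0.59 0 0 0 -0.028" --pt "0.067 0.595 0 0 0 -0.028"

```text
clock: 15.02
tcp_pos: [0.4339, 0.1675, 0.0984]
orientation: [-0.365, 3.119, 0.002]
contact_force: [0.1, 0.8, -0.9]
grip_width: 0.0632
gripper_force: 44.5
```

```bash
python3 - <<'E'
from redfit import *
w=r.grab_frame("wrist");save(w,"wi.png")
np.savez("wi.npz",**{k:w[k] for k in("pixels","intrinsics","eye","attitude")})
o=r.get_obs();print(o["tcp_pos"])
print(colfit(w,o["tcp_pos"][2]+.03,[.45,.17,.13],0))
go([.4334,.1667,.003],13.2)
E
```

```text
[0.43415146 0.16611394 0.09833004]
((array([428.9, 165.9]), array([94.7, 62.8]), 13.9), array([  185,   174,   140,   167, 20334], dtype=int32))
clock 15.07 tcp [0.4342 0.1661 0.0983] shift [0.003 0.003 0.381] turn [0.    0.001 0.   ] mm 95.0 deg 0.1
```

View pics/wi.png

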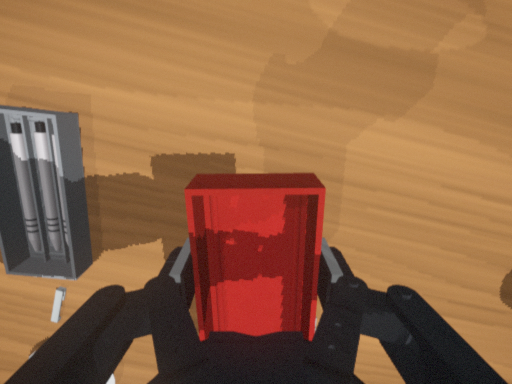

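Call:
apply_moves --pt "0 0 0.1 0 0 0" --pt "0 0 0.22 0 0 0" --pt "0 0 0.32 0 0 0" --pt "0 0 0.365 0 0 0" --pt "0 0 0.375 0 0 0"

```text
clock: 15.7
tcp_pos: [0.4344, 0.1643, 0.004]
orientation: [0.356, -3.121, 0.001]
contact_force: [0.3, 0.0, -1.0]
grip_width: 0.0629
gripper_force: 44.5
```

```bash
python3 - <<'E'
from redfit import *
o=r.get_obs();print(np.round(o["contact_force"],1))
for n in("top","side"):
    f=r.grab_frame(n)
    print(n,colfit(f,.033,[.46,.17,.03],0))
    p=proj(f,[.5,.19,.03]).astype(int);c=f["pixels"][max(p[1]-75,0):p[1]+75,max(p[0]-65,0):p[0]+65,::-1];cv2.imwrite(f"pics/i_{n}.png",cv2.resize(c,(390,450),interpolation=3))
a=[cv2.imread(f"pics/i_{n}.png") for n in("top","side")];cv2.imwrite("pics/i.png",np.hstack(a))
u=np.array([np.cos(np.radians(13.2)),np.sin(np.radians(13.2))]);p=np.array([.5454,.193])-.065*u
go([p[0],p[1],.002],13.2)
E
```

```text
[ 0.3  0.  -1. ]
top ((array([491.8, 176.5]), array([89. , 65.6]), 13.0), array([159, 208,  30,  34, 664], dtype=int32))
side ((array([498. , 169.2]), array([79.9, 79.6]), 14.0), array([150, 171,  31,  34, 584], dtype=int32))
clock 15.8 tcp [0.4347 0.1649 0.0045] shift [-0.197  0.009  0.01 ] turn [ 0.     0.    -0.002] mm 49.0 deg 0.1
```

View pics/i.png

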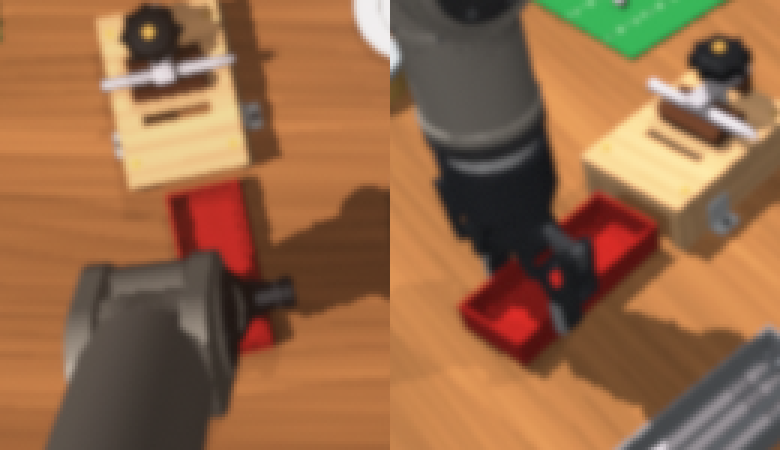

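```bash
python3 - <<'E'
from h import *
u=np.array([np.cos(np.radians(13.2)),np.sin(np.radians(13.2))]);n=np.array([-u[1],u[0]]);J=np.array([.5454,.193])
def cross(v):  # half level crossings outward from middle
    v=np.array(v);k=len(v)//2;hi=np.median(v[k-8:k+8]);out=[]
    for s in(-1,1):
        i=k
        lo=None
        while 0<i<len(v)-1 and not v[i]<(hi+np.min(v[max(0,i-0):i+6] if s>0 else v[max(0,i-5):i+1]))/2+1e-9 or (abs(i-k)<3): i+=s
        out.append(i)
    return out
f=r.grab_frame("top");f2=r.grab_frame("side")
for name,g in(("top",f),("side",f2)):
  im=cv2.GaussianBlur(g["pixels"],(1,1),0).astype(np.float32)
  for lab,z,xs,ch in(("deck",.048,(.01,.02,.03),2),("tray",.033,(-.03,-.022),None)):
    for x in xs:
        ys=np.arange(-.075,.0751,.001);P=[proj(g,[*(J+x*u+y*n),z]) for y in ys]
        P=np.array(P,np.float32);S=cv2.remap(im,P[:,0].reshape(1,-1),P[:,1].reshape(1,-1),1)[0]
        v=S[:,2] if ch==2 else S[:,0]-S[:,1]
        d=np.convolve(np.gradient(v),np.ones(3)/3,"same");a,b=np.argmax(d[:75]),75+np.argmin(d[75:])
        hi=np.median(v[65:85]);L=(hi+v[max(a-8,0)])/2;Rr=(hi+v[min(b+8,150)])/2
        i=[ys[j] for j in range(1,75) if v[j-1]<L<=v[j]][-1:];k=[ys[j] for j in range(75,150) if v[j]>=Rr>v[j+1]][:1]
        print(name,lab,x,np.round(i,3),np.round(k,3),"argmax",round(ys[a],3),round(ys[b],3))
E
```

```text
top deck 0.01 [-0.049] [0.055] argmax -0.049 0.056
top deck 0.02 [-0.049] [0.055] argmax -0.05 0.057
top deck 0.03 [-0.047] [0.062] argmax -0.048 0.061
top tray -0.03 [-0.034] [0.012] argmax -0.035 0.012
top tray -0.022 [-0.034] [0.011] argmax -0.034 0.012
side deck 0.01 [-0.048] [0.056] argmax -0.049 0.056
side deck 0.02 [-0.049] [0.055] argmax -0.05 0.057
side deck 0.03 [-0.049] [0.055] argmax -0.05 0.056
side tray -0.03 [-0.039] [0.057] argmax -0.035 0.058
side tray -0.022 [-0.04] [0.063] argmax -0.037 0.064
```

Call:
apply_moves --pt "0 0.01 0.004 0 0 0" --pt "0 0.02 0.008 0 0 0" --pt "-0.04 0.02 0.008 0 0 0" --pt "-0.09 0.02 0.008 0 0 0" --pt "-0.12 0.02 0.008 0 0 0"

```text
clock: 16.52
tcp_pos: [0.4589, 0.1762, 0.0021]
orientation: [0.359, -3.115, 0.0]
contact_force: [-1.0, -0.8, 1.5]
grip_width: 0.063
gripper_force: 45.3
```

```bash
cat > st.py <<'E'
from h import *
u=np.array([np.cos(np.radians(13.2)),np.sin(np.radians(13.2))]);n=np.array([-u[1],u[0]]);J=np.array([.5454,.193])+.003*n
o=r.get_obs();d=o["tcp_pos"][:2]-J;f=o["contact_force"]
print("jig-frame mm x,y",np.round(d@u*1e3,1),np.round(d@n*1e3,1),"z",np.round(o["tcp_pos"][2]*1e3,1),"F along,lat,z",np.round([f[:2]@u,f[:2]@n,f[2]],1),"M",np.round(o["moment"],2),"clk",o["clock"])
E
python3 st.py
```

```text
jig-frame mm x,y -88.0 0.4 z 2.1 F along,lat,z [-1.1 -0.6  1.5] M [-0.05  0.54 -0.01] clk 16.525
```

Call:
apply_moves --pt "-0.02 0 0 0 0 0" --pt "-0.04 0 0 0 0 0" --pt "-0.06 0 0 0 0 0" --pt "-0.08 0 0 0 0 0" --pt "-0.1 0 0 0 0 0"

```text
clock: 17.15
tcp_pos: [0.482, 0.1815, 0.002]
orientation: [0.358, -3.112, 0.001]
contact_force: [-9.1, -1.8, 12.0]
grip_width: 0.0634
gripper_force: 46.8
```

```bash
python3 st.py
```

```text
jig-frame mm x,y -64.3 0.3 z 2.0 F along,lat,z [-9.2  0.4 12. ] M [-0.33  2.08  0.12] clk 17.15
```

Call:
apply_moves --pt "0 0 -0.004 0 0 0" --pt "0 0 -0.008 0 0 0" --pt "0 0 -0.008 0 0 0"

```text
clock: 17.52
tcp_pos: [0.487, 0.1826, 0.004]
orientation: [-0.358, 3.12, -0.0]
contact_force: [0.4, 0.1, -2.3]
grip_width: 0.0634
gripper_force: 45.0
```

```bash
python3 st.py
```

```text
jig-frame mm x,y -59.2 0.2 z 4.0 F along,lat,z [ 0.4 -0.  -2.3] M [-0.03  0.07 -0.  ] clk 17.525
```

Clear again (table drag). Continue 40 mm forward at this height.

Call:
apply_moves --pt "-0.03 0 0 0 0 0" --pt "-0.06 0 0 0 0 0" --pt "-0.09 0 0 0 0 0" --pt "-0.12 0 0 0 0 0" --pt "-0.14 0 0 0 0 0"

```text
clock: 18.15
tcp_pos: [0.5213, 0.1905, 0.004]
orientation: [-0.358, 3.121, -0.0]
contact_force: [-0.2, -0.2, -1.5]
grip_width: 0.0631
gripper_force: 45.0
```

```bash
python3 st.py
```

```text
jig-frame mm x,y -24.1 0.1 z 4.0 F along,lat,z [-0.2 -0.2 -1.5] M [-0.01  0.04  0.  ] clk 18.15
```

Call:
apply_moves --pt "0 0 0.004 0 0 0" --pt "0 0 0.008 0 0 0" --pt "0 0 0.009 0 0 0"

```text
clock: 18.52
tcp_pos: [0.5206, 0.1904, 0.0022]
orientation: [-0.358, 3.121, 0.0]
contact_force: [-1.7, -0.4, 6.4]
grip_width: 0.0634
gripper_force: 45.9
```

Call:
apply_moves --pt "0 0 0 0 0 0" --pt "0 0 0 0 0 0" --pt "0 0 0 0 0 0" --pt "0 0 0 0 0 0" --claw 1

```text
clock: 19.02
tcp_pos: [0.5206, 0.1904, 0.0018]
orientation: [0.359, -3.121, -0.0]
contact_force: [0.5, 0.1, 0.1]
grip_width: 0.0856
gripper_force: 0.0
```

Call:
apply_moves --pt "0 0 -0.1 0 0 0" --pt "0 0 -0.3 0 0 0" --pt "0.1 0 -0.4 0 0 0" --pt "0.3 0 -0.4 0 0 0" --pt "0.38 0 -0.4 0 0 0"

```text
clock: 19.65
tcp_pos: [0.4254, 0.1681, 0.1018]
orientation: [0.359, -3.119, -0.001]
contact_force: [1.3, 0.4, 0.6]
grip_width: 0.0853
gripper_force: 0.0
```

```bash
python3 st.py
```

```text
jig-frame mm x,y -122.5 0.1 z 101.8 F along,lat,z [1.4 0.1 0.6] M [-0.03  0.03  0.01] clk 19.65
```

Call:
apply_moves --pt "0 0 0 0 0 0" --pt "0 0 0.08 0 0 0" --pt "0 0 0.2 0 0 0" --pt "0 0 0.32 0 0 0" --pt "0 0 0.36 0 0 0" --claw 0

```text
clock: 20.27
tcp_pos: [0.4284, 0.1687, 0.0104]
orientation: [0.358, -3.12, 0.002]
contact_force: [-0.6, 0.3, 0.9]
grip_width: -0.0003
gripper_force: 0.0
```

Call:
apply_moves --pt "-0.02 0 0 0 0 0" --pt "-0.07 0 0 0 0 0" --pt "-0.13 0 0 0 0 0" --pt "-0.19 0 0 0 0 0" --pt "-0.24 0 0 0 0 0"

```text
clock: 20.9
tcp_pos: [0.4874, 0.1827, 0.012]
orientation: [0.359, -3.121, -0.0]
contact_force: [-2.7, -0.1, 2.1]
grip_width: 0.0003
gripper_force: 1.1
```

```bash
python3 st.py
```

```text
jig-frame mm x,y -58.8 0.2 z 12.0 F along,lat,z [-2.6  0.5  2.1] M [-0.12  0.46  0.02] clk 20.9
```

Now pushing it (about -2.6 N). On towards home at about -31.

Call:
apply_moves --pt "-0.02 0 0 0 0 0" --pt "-0.04 0 0 0 0 0" --pt "-0.06 0 0 0 0 0" --pt "-0.08 0 0 0 0 0" --pt "-0.09 0 0 0 0 0"

```text
clock: 21.52
tcp_pos: [0.5089, 0.1877, 0.0118]
orientation: [-0.358, 3.121, 0.0]
contact_force: [-0.7, -1.0, 0.6]
grip_width: -0.0002
gripper_force: 0.9
```

```bash
python3 st.py
```

```text
jig-frame mm x,y -36.8 0.1 z 11.8 F along,lat,z [-0.9 -0.8  0.6] M [-0.12  0.3  -0.01] clk 21.525
```

Call:
apply_moves --pt "-0.008 0 0 0 0 0" --pt "-0.016 0 0 0 0 0" --pt "-0.024 0 0 0 0 0" --pt "-0.024 0 0 0 0 0"

```text
clock: 22.02
tcp_pos: [0.5138, 0.1888, 0.0117]
orientation: [0.358, -3.12, 0.0]
contact_force: [-2.5, 0.5, 0.9]
grip_width: -0.0002
gripper_force: 1.6
```

```bash
python3 st.py
```

```text
jig-frame mm x,y -31.7 0.1 z 11.7 F along,lat,z [-2.3  1.1  0.9] M [-0.11  0.64 -0.  ] clk 22.025
```

Call:
apply_moves --pt "-0.008 0 0 0 0 0" --pt "-0.016 0 0 0 0 0" --pt "-0.02 0 0 0 0 0" --pt "-0.02 0 0 0 0 0"

```text
clock: 22.52
tcp_pos: [0.5138, 0.1887, 0.0109]
orientation: [0.358, -3.11, 0.002]
contact_force: [-15.5, -2.3, 11.9]
grip_width: -0.0
gripper_force: 7.7
```

```bash
python3 st.py
```

```text
jig-frame mm x,y -31.7 0.1 z 10.9 F along,lat,z [-15.6   1.3  11.9] M [-0.62  3.03 -0.01] clk 22.525
```

Call:
apply_moves --pt "0.03 0 0 0 0 0" --pt "0.12 0 0 0 0 0" --pt "0.16 0 -0.2 0 0 0" --pt "0.16 0 -0.45 0 0 0" --pt "0.16 0 -0.65 0 0 0"

```text
clock: 23.15
tcp_pos: [0.4815, 0.1813, 0.1769]
orientation: [-0.357, 3.117, 0.002]
contact_force: [1.2, 0.1, -0.2]
grip_width: 0.0003
gripper_force: 0.0
```

```bash
python3 - <<'E'
import st
from redfit import *
w=r.grab_frame("wrist");f=r.grab_frame("top")
c=w["pixels"];p=proj(w,[.53,.19,.03]);print("px",p)
x0,y0=int(max(p[0]-100,0)),int(max(p[1]-90,0));cv2.imwrite("pics/home.png",cv2.resize(c[y0:y0+180,x0:x0+200,::-1],None,fx=3,fy=3,interpolation=3))
print(colfit(w,.03,[.54,.192,.03],0),colfit(f,.03,[.54,.192,.03],0))
print("barrel",rect(f,"barrel_tray",.03)); 
go([.4744,-.0195,.15],7.1)
E
```

```text
jig-frame mm x,y -64.9 0.2 z 176.9 F along,lat,z [ 1.1 -0.2 -0.2] M [ 0.06 -0.04 -0.  ] clk 23.15
px [253.68932757 218.04173086]
((array([534.5, 192.3]), array([65.1, 27.7]), -71.3), array([228, 209,  55,  23, 888], dtype=int32)) ((array([ 809.1, -242. ]), array([214.2,  99. ]), 40.2), array([ 297,   70,   76,   81, 2879], dtype=int32))
barrel (array([475. , -18.2]), array([150.7,  66.4]), 7.2, 0.64)
clock 23.3 tcp [0.4828 0.1822 0.1774] shift [ 0.217 -0.778  0.106] turn [0.002 0.005 0.067] mm 204.0 deg 6.0
```

View pics/home.png

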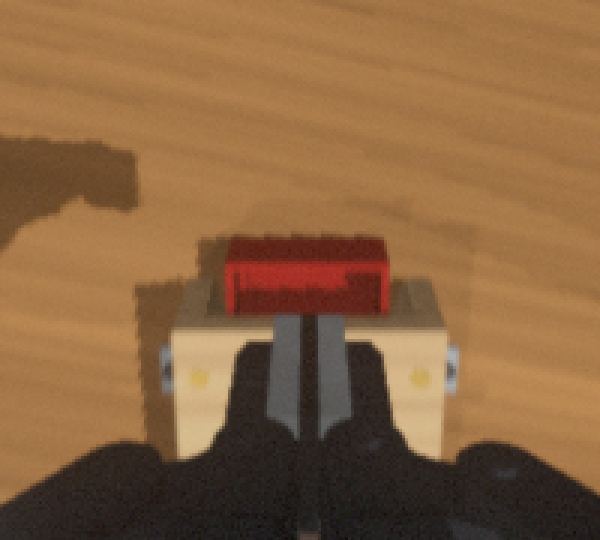

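```bash
python3 - <<'E'
from h import *
go([.5488,-.191,.22],7.2)
E
```

```text
clock 23.3 tcp [0.4828 0.1822 0.1774] shift [ 0.08  -1.513 -0.175] turn [0.002 0.005 0.066] mm 381.0 deg 5.9
```

Call:
apply_moves --pt "0.02 -0.2 -0.05 0 0 0.01" --pt "0.03 -0.4 -0.1 0 0 0.03" --pt "0.04 -0.6 -0.15 0 0 0.05" --pt "0.05 -0.8 -0.17 0 0 0.066" --pt "0.06 -1 -0.17 0 0 0.066" --claw 1

```text
clock: 23.92
tcp_pos: [0.5227, -0.0674, 0.2162]
orientation: [-0.196, 3.135, -0.0]
contact_force: [0.0, 0.4, -0.5]
grip_width: 0.0851
gripper_force: 0.0
```

Call:
apply_moves --pt "0.015 -0.2 0 0 0 0" --pt "0.015 -0.4 0 0 0 0" --pt "0.015 -0.5 0 0 0 0" --pt "0.015 -0.5 0 0 0 0"

```text
clock: 24.42
tcp_pos: [0.5335, -0.1929, 0.2157]
orientation: [0.189, -3.135, 0.002]
contact_force: [-0.1, 0.3, -0.9]
grip_width: 0.0852
gripper_force: 0.0
```

```bash
cat > ring.py <<'E'
from h import *
# edges of a grey tray rim: profile along/across in rect frame, on the wrist picture, using saturation (grey low, wood high)
def fit(w,z,c,yaw,L=.150,W=.064):
    S=cv2.cvtColor(w["pixels"],cv2.COLOR_RGB2HSV)[:,:,1].astype(np.float32)
    for it in range(3):
        u=np.array([np.cos(np.radians(yaw)),np.sin(np.radians(yaw))]);n=np.array([-u[1],u[0]]);E={}
        t=np.arange(-.012,.0121,.0005)
        for k,(d,e,h,g,rng) in {"+x":(u,n,L/2,1,W/2-.01),"-x":(u,n,L/2,-1,W/2-.01),"+y":(n,u,W/2,1,L/2-.012),"-y":(n,u,W/2,-1,L/2-.012)}.items():
            V=[]
            for q in np.linspace(-rng,rng,9):
                P=np.array([proj(w,[*(c+d*g*(h+s)+e*q),z]) for s in t],np.float32)
                v=cv2.remap(S,P[:,0].reshape(1,-1),P[:,1].reshape(1,-1),1)[0];lv=(v[:8].mean()+v[-8:].mean())/2
                i=np.where((v[:-1]<lv)&(v[1:]>=lv))[0]
                if len(i): V.append((q,t[i[-1]] if len(i)==1 else t[i[np.argmin(abs(t[i]))]]))
            E[k]=np.array(V)
        m={k:np.median(v[:,1]) for k,v in E.items()}
        sl={k:np.polyfit(v[:,0],v[:,1],1)[0]*(1 if k[0]=="+" else -1) for k,v in E.items()}
        print({k:round(float(m[k])*1e3,1) for k in m},{k:round(float(np.degrees(sl[k])),1) for k in sl})
        c=c+u*(m["+x"]-m["-x"])/2+n*(m["+y"]-m["-y"])/2;yaw+=np.degrees((sl["+y"]+sl["-y"])/2)
        print("centre",np.round(c*1e3,1),"yaw",round(yaw,2))
    return c,yaw
E
python3 - <<'E'
from ring import *
w=r.grab_frame("wrist");save(w,"wring.png");np.savez("wring.npz",**{k:w[k] for k in("pixels","intrinsics","eye","attitude")})
go([.583,-.19,.2],7.2)
print(rect(w,"ring_tray",.03))
fit(w,.03,np.array([.583,-.1905]),7.3)
b=dict(np.load("ws.npz"));print("old barrel in same way");fit(b,.084,np.array([.583,-.1905]),7.3)
E
```

```text
clock 24.48 tcp [ 0.5337 -0.1909  0.2156] shift [-0.196 -0.021  0.062] turn [-0.    -0.001 -0.002] mm 52.0 deg 0.2
(array([ 582.2, -191.3]), array([155.4,  64. ]), 7.6, 0.95)
{'+x': 2.0, '-x': 2.5, '+y': 1.0, '-y': 1.5} {'+x': 0.0, '-x': -0.3, '+y': 0.4, '-y': 0.2}
centre [ 582.8 -190.8] yaw 7.59
{'+x': 2.5, '-x': 2.0, '+y': 1.5, '-y': 1.0} {'+x': 0.2, '-x': -0.7, '+y': 0.1, '-y': -0.1}
centre [ 583.  -190.5] yaw 7.6
{'+x': 2.0, '-x': 2.5, '+y': 1.0, '-y': 1.5} {'+x': 0.3, '-x': -0.3, '+y': 0.1, '-y': -0.1}
centre [ 582.8 -190.8] yaw 7.6
old barrel in same way
{'+x': 1.5, '-x': 2.0, '+y': -2.0, '-y': 5.0} {'+x': -0.2, '-x': -0.0, '+y': 0.1, '-y': 0.6}
centre [ 583.2 -194. ] yaw 7.62
{'+x': 1.5, '-x': 1.5, '+y': 1.5, '-y': 1.5} {'+x': 0.0, '-x': -0.0, '+y': -0.6, '-y': 0.2}
centre [ 583.2 -194. ] yaw 7.41
{'+x': 1.5, '-x': 1.5, '+y': 1.5, '-y': 1.5} {'+x': 0.0, '-x': -0.0, '+y': -0.3, '-y': 0.4}
centre [ 583.2 -194. ] yaw 7.45
```

```bash
python3 - <<'E'
from ring import *
w=r.grab_frame("wrist");o=r.get_obs();print(o["tcp_pos"],w["eye"]);fit(w,.03,np.array([.583,-.1908]),7.6)
f=r.grab_frame("top");print("top ring");fit(f,.03,np.array([.583,-.1908]),7.6);print("top barrel");fit(f,.03,np.array([.475,-.0185]),7.2)
go([.4744,-.0195,.2],7.2)
E
```

```text
[ 0.53407808 -0.18905774  0.21589738] [ 0.45239345 -0.20025609  0.35876339]
{'+x': 2.0, '-x': 2.5, '+y': 0.5, '-y': 1.0} {'+x': 0.1, '-x': -0.3, '+y': 0.2, '-y': 0.1}
centre [ 582.8 -191.1] yaw 7.72
{'+x': 2.5, '-x': 2.0, '+y': 1.0, '-y': 1.0} {'+x': 0.0, '-x': -0.3, '+y': 0.1, '-y': -0.2}
centre [ 583. -191.] yaw 7.65
{'+x': 2.0, '-x': 2.5, '+y': 1.0, '-y': 1.0} {'+x': 0.1, '-x': -0.3, '+y': 0.1, '-y': -0.2}
centre [ 582.8 -191.1] yaw 7.57
top ring
{'+x': 3.5, '-x': 0.0, '+y': 5.0, '-y': 4.0} {'+x': 0.1, '-x': 11.4, '+y': -0.4, '-y': 0.2}
centre [ 584.7 -190.1] yaw 7.5
{'+x': 1.0, '-x': 2.0, '+y': 4.5, '-y': 4.5} {'+x': 0.2, '-x': 5.0, '+y': -1.1, '-y': 0.2}
centre [ 584.2 -190.1] yaw 7.06
{'+x': 2.0, '-x': 1.0, '+y': 4.5, '-y': 4.5} {'+x': 0.1, '-x': 1.7, '+y': -0.7, '-y': 1.3}
centre [ 584.7 -190.1] yaw 7.33
top barrel
{'+x': 1.0, '-x': -0.5, '+y': -0.5, '-y': 3.0} {'+x': -1.0, '-x': -0.7, '+y': -0.2, '-y': -0.1}
centre [476.  -20.1] yaw 7.03
{'+x': 0.5, '-x': 0.0, '+y': 1.0, '-y': 1.0} {'+x': -1.3, '-x': -0.8, '+y': -0.1, '-y': 0.1}
centre [476.2 -20.1] yaw 7.06
{'+x': 0.0, '-x': 0.5, '+y': 1.0, '-y': 1.0} {'+x': -1.2, '-x': -0.3, '+y': -0.0, '-y': 0.2}
centre [476.  -20.1] yaw 7.17
clock 24.62 tcp [ 0.5342 -0.1888  0.2161] shift [0.151 0.702 0.065] turn [ 0.001 -0.     0.001] mm 180.0 deg 0.1
```

Call:
apply_moves --pt "0.04 0.18 0.02 0 0 0" --pt "0.08 0.36 0.04 0 0 0" --pt "0.12 0.54 0.06 0 0 0" --pt "0.15 0.7 0.065 0 0 0" --pt "0.15 0.7 0.065 0 0 0"

```text
clock: 25.25
tcp_pos: [0.474, -0.0169, 0.2002]
orientation: [0.209, -3.134, -0.003]
contact_force: [0.2, -1.2, 0.5]
grip_width: 0.0851
gripper_force: 0.0
```

```bash
python3 - <<'E'
from ring import *
w=r.grab_frame("wrist")
fit(w,.03,np.array([.475,-.0195]),7.2)
go([.4744,-.0195,.001],7.2)
cv2.imwrite("pics/bt.png",w["pixels"][:,:,::-1])
E
```

```text
{'+x': 2.0, '-x': -1.0, '+y': -0.5, '-y': 1.0} {'+x': 0.0, '-x': 0.0, '+y': -0.2, '-y': -0.2}
centre [476.6 -20.1] yaw 7.02
{'+x': 0.5, '-x': 0.5, '+y': 0.0, '-y': 0.5} {'+x': 0.0, '-x': -0.0, '+y': -0.0, '-y': 0.1}
centre [476.6 -20.3] yaw 7.08
{'+x': 0.5, '-x': 0.5, '+y': 0.5, '-y': 0.0} {'+x': 0.0, '-x': -0.0, '+y': -0.0, '-y': -0.2}
centre [476.6 -20.1] yaw 6.99
clock 25.3 tcp [ 0.4747 -0.019   0.2005] shift [ 0.002 -0.003  0.798] turn [0.001 0.    0.003] mm 199.0 deg 0.3
```

View pics/bt.png

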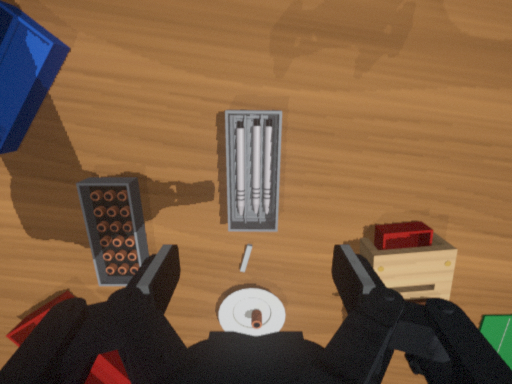

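Call:
apply_moves --pt "0 0 0.2 0 0 0" --pt "0 0 0.4 0 0 0" --pt "0 0 0.6 0 0 0" --pt "0 0 0.74 0 0 0" --pt "0 0 0.792 0 0 0"

```text
clock: 25.92
tcp_pos: [0.4743, -0.0223, 0.0009]
orientation: [0.195, -3.133, 0.001]
contact_force: [0.2, 0.1, -0.1]
grip_width: 0.0854
gripper_force: 0.0
```

Call:
apply_moves --pt "0 0 0 0 0 0" --pt "0 0 0 0 0 0" --pt "0 0 0 0 0 0" --pt "0 0 0 0 0 0" --pt "0 0 0 0 0 0" --claw 0.6 --newtons 30

```text
clock: 26.55
tcp_pos: [0.4758, -0.0212, 0.0033]
orientation: [-0.197, 3.134, 0.001]
contact_force: [-1.9, 0.8, 7.2]
grip_width: 0.0634
gripper_force: 34.5
```

Call:
apply_moves --pt "0 0 -0.03 0 0 0" --pt "0 0 -0.1 0 0 0" --pt "0 0 -0.2 0 0 0" --pt "0 0 -0.28 0 0 0" --pt "0 0 -0.32 0 0 0"

```text
clock: 27.18
tcp_pos: [0.4754, -0.0213, 0.0836]
orientation: [-0.196, 3.134, 0.0]
contact_force: [0.1, -0.1, -1.8]
grip_width: 0.0636
gripper_force: 33.7
```

```bash
python3 - <<'E'
from h import *
go([.5817,-.190,.08],7.5)
E
```

```text
clock 27.18 tcp [ 0.4754 -0.0213  0.0836] shift [-0.338 -0.722  0.015] turn [ 0.     0.001 -0.004] mm 199.0 deg 0.3
```

Call:
apply_moves --pt "-0.05 -0.1 0 0 0 0" --pt "-0.13 -0.28 0 0 0 0" --pt "-0.22 -0.48 0 0 0 0" --pt "-0.3 -0.65 0 0 0 -0.004" --pt "-0.34 -0.729 0 0 0 -0.004"

```text
clock: 27.8
tcp_pos: [0.5827, -0.1948, 0.0823]
orientation: [0.202, -3.135, 0.002]
contact_force: [-0.6, -1.1, -1.3]
grip_width: 0.0633
gripper_force: 33.8
```

Call:
apply_moves --pt "0 0 0.04 0 0 0" --pt "0 0 0.09 0 0 0" --pt "0 0 0.13 0 0 0" --pt "0 0 0.15 0 0 0" --pt "0 0 0.15 0 0 0"

```text
clock: 28.42
tcp_pos: [0.5819, -0.1911, 0.0446]
orientation: [0.207, -3.134, -0.001]
contact_force: [0.9, -0.4, -1.8]
grip_width: 0.0633
gripper_force: 33.8
```

```bash
python3 - <<'E'
from h import *
go([.5825,-.1917,.033],7.5)
w=r.grab_frame("wrist");s=r.grab_frame("side")
a=cv2.resize(w["pixels"][130:330,150:350,::-1],(400,400),interpolation=3);p=proj(s,[.58,-.19,.04]).astype(int)
b=cv2.resize(s["pixels"][p[1]-60:p[1]+60,p[0]-60:p[0]+60,::-1],(400,400),interpolation=3);cv2.imwrite("pics/seat.png",np.hstack([a,b]))
E
```

```text
clock 28.43 tcp [ 0.5819 -0.1911  0.0446] shift [-0.002 -0.003  0.046] turn [ 0.    -0.001  0.001] mm 12.0 deg 0.1
```

View pics/seat.png

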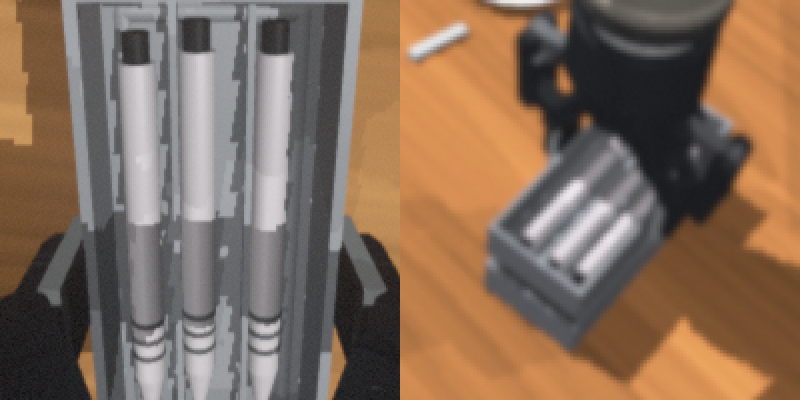

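I've now viewed 11 pictures, one over the limit of 10, so I'll view no more and rely on numbers. The last one shows the three barrels in the tray and the tray lined up above the ring tray. Next I'll lower it.

Call:
apply_moves --pt "-0.002 -0.002 0.015 0 0 0" --pt "-0.002 -0.002 0.03 0 0 0" --pt "-0.002 -0.002 0.04 0 0 0" --pt "-0.002 -0.002 0.046 0 0 0" --pt "-0.002 -0.002 0.046 0 0 0"

```text
clock: 29.15
tcp_pos: [0.5827, -0.1921, 0.0334]
orientation: [0.206, -3.135, -0.0]
contact_force: [-0.4, -0.2, -1.2]
grip_width: 0.0635
gripper_force: 33.8
```

Call:
apply_moves --pt "0 0 0.004 0 0 0" --pt "0 0 0.008 0 0 0" --pt "0 0 0.008 0 0 0"

```text
clock: 29.52
tcp_pos: [0.5827, -0.1921, 0.0315]
orientation: [0.206, -3.135, -0.0]
contact_force: [0.4, 0.3, -1.9]
grip_width: 0.0632
gripper_force: 33.8
```

Call:
apply_moves --pt "0 0 0.004 0 0 0" --pt "0 0 0.006 0 0 0" --pt "0 0 0.006 0 0 0"

```text
clock: 29.9
tcp_pos: [0.5828, -0.1921, 0.0304]
orientation: [-0.206, 3.135, 0.0]
contact_force: [-1.4, 0.6, 3.7]
grip_width: 0.0634
gripper_force: 34.5
```

Call:
apply_moves --pt "0 0 0.004 0 0 0" --pt "0 0 0.004 0 0 0"

```text
clock: 30.15
tcp_pos: [0.5828, -0.1922, 0.0304]
orientation: [-0.206, 3.134, 0.001]
contact_force: [-5.0, 1.9, 13.7]
grip_width: 0.0637
gripper_force: 35.7
```

Call:
apply_moves --pt "0 0 -0.005 0 0 0" --pt "0 0 -0.005 0 0 0" --pt "0 0 -0.005 0 0 0" --pt "0 0 -0.005 0 0 0" --pt "0 0 -0.005 0 0 0" --claw 1

```text
clock: 30.78
tcp_pos: [0.5827, -0.1921, 0.0301]
orientation: [0.206, -3.135, 0.0]
contact_force: [-0.3, -0.8, 0.1]
grip_width: 0.0853
gripper_force: 0.0
```

Call:
apply_moves --pt "0 0 -0.08 0 0 0" --pt "0 0 -0.25 0 0 0" --pt "0 0 -0.5 0 0 0" --pt "0.05 0 -0.72 0 0 0" --pt "0.19 0 -0.74 0 0 0"

```text
clock: 31.4
tcp_pos: [0.5388, -0.1995, 0.221]
orientation: [-0.207, 3.125, -0.004]
contact_force: [-0.7, -0.3, 0.0]
grip_width: 0.0855
gripper_force: 0.0
```

```bash
python3 - <<'E'
from redfit import *; from ring import fit
o=r.get_obs();print(o["clock"],o["tcp_pos"])
w=r.grab_frame("wrist")
print("barrel rect",rect(w,"barrel_tray",.057)); print("ring",rect(w,"ring_tray",.03))
fit(w,.057,np.array([.583,-.191]),7.5)
for b in("barrel0",): print(b,[(np.round(ray(w,d["point"],.036),3),round(d["conf"],2)) for d in r.landmark_of(w,b)])
f=r.grab_frame("top");s=r.grab_frame("side")
print("top: barrel",rect(f,"barrel_tray",.057),"saucer",rect(f,"saucer",.014)[0],"clip",rect(f,"pocket_clip",.006)[0])
print("red jig",colfit(f,.03,[.53,.19,.03],0))
print("side lm",[(t,[np.round(ray(s,q["point"],z),3) for q in r.landmark_of(s,t)[:2]]) for t,z in(("catch_tray",0),("barrel_tray",.027),("ring_tray",0),("saucer",0),("pocket_clip",0),("grip_ring",.01))])
E
```

```text
31.4 [ 0.53880302 -0.19947734  0.22098755]
barrel rect (array([ 581.3, -192.9]), array([152.7,  63.9]), 7.6, 0.79)
ring (array([635.3, 156.9]), array([188.9,  54.3]), 25.0, 0.62)
{'+x': -1.0, '-x': 7.0, '+y': -1.5, '-y': 1.5} {'+x': -0.8, '-x': -0.4, '+y': -0.1, '-y': 0.0}
centre [ 579.2 -193. ] yaw 7.44
{'+x': 3.0, '-x': 3.5, '+y': 0.0, '-y': 0.0} {'+x': -0.7, '-x': -0.3, '+y': -0.1, '-y': 0.0}
centre [ 579. -193.] yaw 7.38
{'+x': 3.5, '-x': 3.0, '+y': 0.0, '-y': 0.0} {'+x': -0.5, '-x': -0.7, '+y': -0.0, '-y': 0.0}
centre [ 579.2 -193. ] yaw 7.38
barrel0 [(array([ 0.576, -0.201,  0.036]), 0.86), (array([ 0.577, -0.18 ,  0.036]), 0.86), (array([ 0.586, -0.215,  0.036]), 0.78)]Traceback (most recent call last):
  File "<stdin>", line 8, in <module>
TypeError: 'NoneType' object is not subscriptable
```

```bash
python3 - <<'E'
from redfit import *; from ring import fit
w=r.grab_frame("wrist");print(r.get_obs()["tcp_pos"]);fit(w,.057,np.array([.583,-.192]),7.5)
f=r.grab_frame("top");s=r.grab_frame("side")
for t,z in(("barrel_tray",.057),("saucer",.014),("pocket_clip",.006)): print("top",t,rect(f,t,z))
for t,z in(("catch_tray",0),("barrel_tray",.027),("ring_tray",0),("saucer",0),("pocket_clip",0)): print("side",t,[np.round(ray(s,q["point"],z),3) for q in r.landmark_of(s,t)[:2]])
print("red at jig, side",colfit(s,.03,[.53,.19,.03],0))
# side edge height: grey/wood boundary of the near (-x) end and long side
E
```

```text
[ 0.53599001 -0.19809439  0.21485445]
{'+x': 1.5, '-x': 6.0, '+y': -0.5, '-y': 1.0} {'+x': 0.0, '-x': -0.2, '+y': 0.0, '-y': 0.0}
centre [ 580.9 -193. ] yaw 7.52
{'+x': 4.0, '-x': 4.0, '+y': 0.0, '-y': 0.0} {'+x': -0.4, '-x': 0.1, '+y': -0.0, '-y': 0.1}
centre [ 580.9 -193. ] yaw 7.56
{'+x': 4.0, '-x': 4.0, '+y': 0.0, '-y': 0.0} {'+x': -0.2, '-x': 0.1, '+y': -0.2, '-y': -0.1}
centre [ 580.9 -193. ] yaw 7.44
top barrel_tray (array([ 607.5, -187.4]), array([99.4, 66.8]), 7.8, 0.64)
top saucer (array([703.1,   9.1]), array([98.4, 98. ]), 10.5, 0.71)
top pocket_clip (array([615.2, -13.7]), array([24.4,  5.3]), -8.5, 0.39)
side catch_tray [array([ 0.417, -0.309,  0.   ]), array([0.613, 0.218, 0.   ])]
side barrel_tray [array([ 0.586, -0.195,  0.027])]
side ring_tray [array([ 0.575, -0.187,  0.   ])]
side saucer [array([0.695, 0.002, 0.   ]), array([0.565, 0.2  , 0.   ])]
side pocket_clip [array([ 0.609, -0.017,  0.   ])]
red at jig, side ((array([529.2, 182.4]), array([79.9, 35.8]), -76.7), array([158, 169,  26,  21, 327], dtype=int32))
```

```bash
python3 -c "
from bench import r
print(r.hand_in())"
```

```text
the job is handed in; nothing more can be done
None
```

I handed the job in at about 31 s, with the red tray pushed home against the bay stop and the barrel tray seated back on the ring tray holding its three barrels; I saw no sign that the ring tray, saucer, copper ring or clip had moved, though I didn't recheck the copper ring separately, and I viewed 11 pictures against the limit of 10.

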